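Show the brass press punch to the inspection camera

TASK

Pull the press's sliding bed (the plate with the red knob) out all the way to its stop, lift the brass punch (not the dark steel one) out of its nest, and present its round underside to the tilted inspection camera: centred on the lens, square to it, 80 mm in front of the glass. Finish while holding the punch there, still and in the air: do not put it down or let go. Touch nothing against the camera, leave the steel punch seated in its nest, and do not disturb the bottle, the jar or the spanner.

Things in the scene. Friction and masses are not known exactly. Their poses are not given: they have to be found in the camera images.
- press: Green hand press, two steel columns, black handwheel, 445 mm high, fixed. Origin: on the bench, midway between the columns. Its -x is its front, the way the bed slides out; z up. Columns and head: within 55 mm of the origin in x, 120 mm in y. Underside of the ram 172 mm above the bench. Behind: pump to x = 200 mm. Base and rails (up to 74 mm high) reach x = -300 mm.
- bed (a joint): Travel of the sliding bed, m: 0 = in (as found), 0.19 = out at the stop. Slides along the press's -x with 3 to 5 N, stays where left. Flat aluminium plate 260 x 90 x 16 mm, top 78 mm above the bench. Two nests on its centre line, 44 mm wide, 6 mm deep: at press x = -38 and +38 mm when in, -228 and -152 mm when out. Either punch may be in either nest.
- bed_knob (a point): Grip point on the upright red knob at the front end of the bed, on its centre line, 108 mm above the bench, 170 mm in front of the press's origin while the bed is in. Knob 22 mm across, top 14 mm above this point, on a collar 32 mm wide whose top is 26 mm below it. Pinch it from above.
- brass_punch: The punch to show, all brass: a disc 40 mm across, 14 mm thick, with a plain round stem 18 mm across and 46 mm tall on top; 60 mm high, about 0.23 kg. Origin: centre of its flat underside (the face to show); z along the stem, away from the face. Starts upright in a nest, underside 72 mm above the bench. Take it by the stem from above.
- steel_punch: The same punch in dark steel, in the other nest. It stays there.
- lens: Lens head of the inspection camera: white ring light 64 mm across around a dark blue glass, black barrel, blue housing. Origin: centre of the glass, 105 mm above the bench; z points out of the lens along its line of sight, which leans 0.52 rad (30 degrees) from vertical, up and back towards the robot. The part belongs on this axis, 80 mm out.
- camera: Fixed foot of the inspection camera, grey, 110 x 90 x 18 mm, with two brackets. Origin on the bench under the centre of the glass; its -x is the way the lens leans.
- wash_bottle: Bystander: white bottle with a red cap, 56 mm across, 120 mm tall. Origin: centre of its underside.
- spanner: Bystander: spanner lying on the bench, 160 mm long, along its own x. Origin: near the middle of its length, on its underside.
- jar: Bystander: amber jar with black cap, 60 mm across, 80 mm tall. Origin: centre of its underside.
There are look-alikes about, which are no part of the job. Of the things like the brass_punch, leave any that is blue or green; of the rest the smaller one is meant.

How it is judged:
On the way, in this order (a step that is already met when the one before it is completed fails the run):
1. the bed is pulled out to its stop, both punches riding on it (value of joint bed above 0.178 m and height (world z) of brass_punch below 0.085 m), for 0.2 s.
2. the brass punch is lifted clear of the bed by the fingers (height (world z) of brass_punch above 0.1 m and contact force between brass_punch and the fingers above 1 N), for 0.2 s.
At the end, for the whole second after the job is handed in: The fingers alone hold the brass punch still, its underside centre 65 to 95 mm in front of the lens glass, within 13 mm of the lens axis in x and y, face to the lens and square within 10 degrees; the bed is out (over 160 mm), the steel punch upright in its nest (z of brass_punch in the frame of lens between 0.065 and 0.095 m and x of brass_punch in the frame of lens between -0.013 and 0.013 m and y of brass_punch in the frame of lens between -0.013 and 0.013 m and angle between the z axis of brass_punch and the z axis of lens, either way round below 0.175 rad and angle between brass_punch's own z axis and vertical below 0.9 rad and contact force between brass_punch and the fingers above 1 N and contact force between brass_punch and press below 0.1 N and contact force between brass_punch and lens below 0.1 N and linear speed of brass_punch below 0.02 m/s and angular speed of brass_punch below 0.2 rad/s and value of joint bed above 0.16 m and height (world z) of steel_punch between 0.068 and 0.076 m and angle between steel_punch's own z axis and vertical below 0.1 rad); the arm keeps its last pose, push and grip.
It fails at once if something touches the camera (over 1 N) (contact force between any of camera, lens and anything else above 1 N).
It fails at once if the steel punch leaves its nest or tips (height (world z) of steel_punch above 0.085 m or height (world z) of steel_punch below 0.06 m or angle between steel_punch's own z axis and vertical above 0.4 rad).
It fails at once if the bottle, the spanner or the jar is moved by more than 30 mm (distance of any of wash_bottle, spanner, jar from where it was at the start of the episode above 0.03 m).
It also fails if it takes over 54 s, if anything falls off the work surface, if the arm or the gripper's body presses on something with over 40 N, if the wrist force passes 120 N, or if a joint passes its speed limit or range.

ROBOT

A 6-joint arm with a two-finger parallel gripper is mounted at the origin on the work surface. World frame = base frame: x ahead of the robot, y to its left, z up, the work surface at z = 0. Lengths are in m, angles in rad, forces in N, time in s.
With the tool pointing down it reaches from about 0.35 to 0.975 m from the base axis. Payload 4.9 kg.
Tool frame: the origin (TCP) lies on the centre line of the jaws, within the pads' length; the fingertips stand ctrl.tcp_to_tips ahead of it and the grasp point (between the pads) lies 3 mm ahead of it (ctrl.tcp_to_tips is the distance from the TCP to the fingertips, in m); z points along the fingers, y is the direction in which the jaws open and shut (so a half turn about z gives the same grasp; the last joint's range is limited). The gripper opens to 85 mm and grips with 20 to 120 N. Pads are 22 mm wide; open, the fingers measure 114 mm over their backs; the gripper's body (76 mm by 85 mm) begins 54 mm behind the grasp point. The pads swing forward as they close: fully open they stand 13 mm farther back than shut.
Start: joints at [1.148, 0.053, 1.613, -0, 1.476, -0.119], TCP at [0.187, 0.596, 0.253] pointing down, gripper open.
Joint ranges: [-3.01, 3.01], [-1.01, 2.22], [0.06, 2.58], [-1.02, 4.17], [0.09, 2.62], [-3.14, 3.14]. Speed limits (rad/s): [2.57, 2.57, 3.14, 3.14, 3.14, 3.14].

INTERFACE

Orientations are given as a rotation vector (axis times angle).
In Python, from station import ctrl, vision gives the robot as it stands.
- The arm moves only by the tool jog_arm, never from a script. Its argument "deltas" is a list of rows, each a list of 7 numbers: the turn, a rotation vector about the tool's x, y, z in rad, then the shift along the tool's x, y, z in cm, then the opening, from 0 (shut) to 1 (fully open). A call has 1 to 12 rows; each row shifts and turns the commanded pose from where the row before left it, along the tool's axes as they then stand; what a row does not reach is not made up. A row lasts 1/12 s, in which the tool goes at most 41.7 mm and 7.16 degrees, less where a joint would pass 70% of its speed; a pose out of reach is approached as far as the arm can. A call with a gripper value outside its range is refused whole. The fingers move at their own pace and stop on an object; "grip_force" is the grip in N (left out, the last holds). Time passes only in rows, so rows that do not move let the fingers close. It gives the time, the measured TCP pose, the force and the opening at its end, in the units of the state.
- ctrl.get_obs(): the state, without advancing time (a new reading comes with each control period).
- vision.get_image(name): name is "scene" or "top"; returns (picture, depth): 420x560x3 uint8, red, green, blue; 420x560 float32, m along the optical axis (not along the pixel's ray), 0 where there is no reading.
- vision.calibration(name): a dict with "fx", "fy", "cx", "cy" (pixels), "dist" ([k1, k2, p1, p2, k3] as OpenCV has them; the pictures are not rectified), "rvec" (rotation vector, rad) and "tvec" (3), from world to camera coordinates, as OpenCV has them. Camera axes: x right, y down, z forward; pixel columns grow to the right and rows downward; lengths in m; the calibration is good to about 2 mm. A picture is of the moment at which its call begins. calibration takes no time and is no camera call.
- ctrl.finish_job(): hands the job in, once; it reports no verdict.
The state is a dict: "t": time; "q": joint angles; "dq": joint speeds; "effort": joint torques, N m; "tool_pos": TCP position; "tool_rot": TCP orientation; "contact_force": force on the tool from outside, world axes, zero at the start; "wrist_torque": the same for the moment, N m; "opening": finger opening in m.
Only numpy, scipy, OpenCV 4.12 (cv2) and the standard library are available. Lean on these libraries where they do the work, as an engineer would, in place of code of your own. Each camera call takes 0.05 s, during which the arm holds its last target. There are 200 camera calls.

## Working session

There is one attempt and no reset: what is moved stays moved. The work goes in short steps, Python scripts to look and compute and a tool call to move; the robot and the scene stay as the last step left them, time stands still between calls to the robot, and variables do not carry over. Pictures are saved under pics/ and viewed, about 8 in all and at most 12, crops included, and the job is handed in when it is done.

Besides the shell and the picture viewer there is one more tool, called after "Request:" in YAML: its name, and indented under it one key for each argument. jog_arm: Moves the arm, as the interface text tells. Its arguments: {"type":"object","properties":{"deltas":{"type":"array"},"grip_force":{"type":"number"}},"required":["deltas"]}

```bash
ls; mkdir -p pics; cat > h.py <<'E'
import numpy as np, cv2
from station import ctrl, vision
from scipy.spatial.transform import Rotation as R
def snap(n,tag):
    im,d=vision.get_image(n); np.savez(f'pics/{tag}.npz',im=im,d=d); cv2.imwrite(f'pics/{tag}.png',im[:,:,::-1]); return im,d
def cal(n):
    c=vision.calibration(n); K=np.array([[c['fx'],0,c['cx']],[0,c['fy'],c['cy']],[0,0,1.]])
    return K,np.array(c['dist'],float),cv2.Rodrigues(np.array(c['rvec'],float))[0],np.array(c['tvec'],float).ravel()
def cloud(n,d):
    K,D,Rm,t=cal(n); h,w=d.shape; v,u=np.mgrid[:h,:w]
    p=cv2.undistortPoints(np.stack([u,v],-1).reshape(-1,1,2).astype(float),K,D).reshape(h,w,2)
    P=np.dstack([p*d[...,None],d]); return (P-t)@Rm
def ray(n,u,v,z):
    K,D,Rm,t=cal(n); p=cv2.undistortPoints(np.array([[[u,v]]],float),K,D).ravel()
    o=-Rm.T@t; r=Rm.T@np.array([*p,1]); return o+r*(z-o[2])/r[2]
def proj(n,P):
    K,D,Rm,t=cal(n); return cv2.projectPoints(np.array(P,float).reshape(-1,3),cv2.Rodrigues(Rm)[0],t,K,D)[0].reshape(-1,2)
E
python3 - <<'E'
from h import *
a,_=snap('scene','s0'); b,_=snap('top','t0')
for n in('scene','top'):
    K,D,Rm,t=cal(n); print(n,K[0,0],-Rm.T@t,Rm[2])
print(ctrl.tcp_to_tips, ctrl.get_obs())
E
```

```text
pics
scene 510.9488203949608 [1.18409691 0.76199217 0.80649289] [-0.51755878 -0.63652426 -0.57181271]
top 500.5802749381275 [ 0.30118148 -0.04545345  1.45651491] [ 0.19179163 -0.00650265 -0.98141413]
0.022 {'t': 0.1, 'q': array([ 1.14806498e+00,  5.32858769e-02,  1.61417618e+00,  3.60571305e-06,
        1.47600666e+00, -1.19004274e-01]), 'dq': array([ 1.54172159e-04, -7.81219006e-05, -3.13498294e-03, -4.76263728e-04,
       -9.28041753e-04,  3.68745761e-05]), 'effort': array([ 5.41888130e-04, -3.94904888e+01, -3.71361065e+01, -7.66657718e-05,
        3.96969772e-03,  1.25004613e-05]), 'tool_pos': array([0.18670546, 0.59590327, 0.25217736]), 'tool_rot': array([-4.75185526e-01, -3.10493472e+00,  2.83749618e-03]), 'contact_force': array([ 0.19629432,  0.11488503, -0.72244659]), 'wrist_torque': array([-0.00376946,  0.02499869,  0.05627472]), 'opening': 0.08507624470511088}
```

View pics/s0.png

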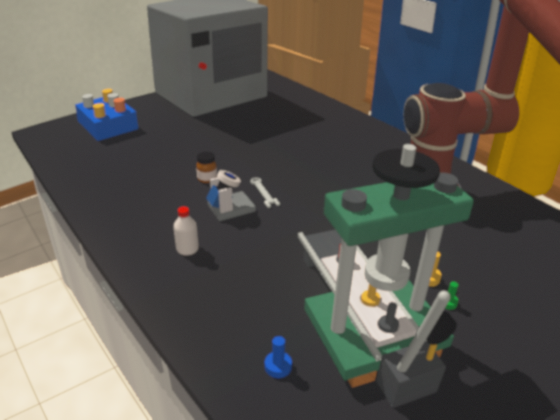

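View pics/t0.png

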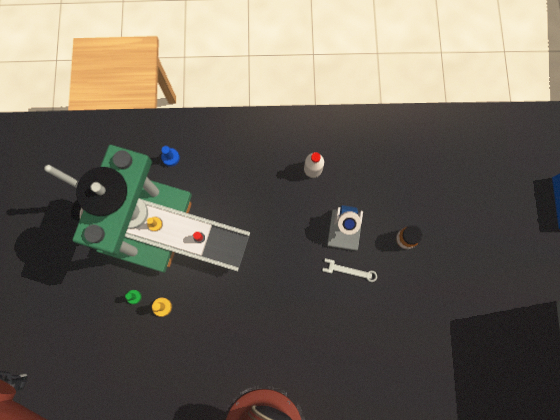

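The scene view shows the press with its bed, a brass punch at (371,293) and a steel one at (391,317). The knob is near (345,255) and the inspection camera at (230,195). In the top view the nest punch is at (154,224), the knob at (198,237) and the lens at (348,225).

Look-alikes in the top view are blue (169,156), green (134,297) and a larger yellow one on the bench at (162,307). The punch in the nest fits the description. Next I measure and confirm with a crop.

```bash
python3 - <<'E'
from h import *
T=np.load('pics/t0.npz');S=np.load('pics/s0.npz')
Ct=cloud('top',T['d']);Cs=cloud('scene',S['d'])
P=lambda x:np.round(x,4)
for nm,(u,v) in dict(knob=(198,237),brass=(154,224),bigyel=(162,307),green=(134,297),lens=(348,225),bottle=(315,160),jar=(409,237),sp=(350,270),wheel=(101,190)).items(): print(nm,P(Ct[v,u]))
for nm,(u,v) in dict(brassS=(371,285),steelS=(391,312),knobS=(345,258)).items(): print(nm,P(Cs[v,u]))
def mask(im,lo,hi):
    return cv2.inRange(cv2.cvtColor(im,cv2.COLOR_RGB2HSV),lo,hi)>0
def comps(n,im,d,C,lo,hi,t):
    m=mask(im,lo,hi).astype(np.uint8);k,l,s,c=cv2.connectedComponentsWithStats(m)
    for i in range(1,k):
        if s[i,4]>12:
            p=C[(l==i)&(d>0)]; 
            if len(p) and p[:,2].max()<.3 and p[:,2].min()>-.05: print(t,n,c[i].round(1),s[i,4],'med',P(np.median(p,0)),'lo',P(p.min(0)),'hi',P(p.max(0)))
for n,Q,C in(('top',T,Ct),('scene',S,Cs)):
    comps(n,Q['im'],Q['d'],C,(17,130,90),(32,255,255),'yellow')
    comps(n,Q['im'],Q['d'],C,(0,150,80),(7,255,255),'red')
    comps(n,Q['im'],Q['d'],C,(100,120,30),(130,255,255),'blue')
# ring light: white pixels near lens
m=mask(T['im'],(0,0,170),(180,60,255)); m[:205]=0;m[240:]=0;m[:,:330]=0;m[:,368:]=0
q=Ct[m&(T['d']>0)]; print('ringT',len(q),P(q.mean(0)),P(q.min(0)),P(q.max(0)))
# bed plate: points z in .074...084
for n,C in(('top',Ct),('scene',Cs)):
    b=(abs(C[...,2]-.078)<.004)&(abs(C[...,0]-Ct[237,198,0])<.25)&(abs(C[...,1]-Ct[237,198,1])<.3)
    xy=C[b][:,:2].astype(np.float32); print(n,len(xy),cv2.minAreaRect(xy))
a=cv2.resize(S['im'][225:345,300:460],None,fx=4,fy=4,interpolation=2);b=cv2.resize(T['im'][140:320,60:260],None,fx=2.6667,fy=2.6667,interpolation=2)[:480]
c=cv2.resize(T['im'][195:265,320:380],(int(60*480/70),480),interpolation=2)
a=cv2.resize(a,(400,300));b=cv2.resize(b,(400,360))
c=cv2.resize(c,(257,300));s=cv2.resize(S['im'][160:225,190:290],(400,260))
out=np.zeros((600,800,3),np.uint8);out[:300,:400]=a;out[:300,400:657]=c;out[300:,:333]=cv2.resize(b,(333,300));out[300:560,400:]=s
cv2.imwrite('pics/crop.png',out[:,:,::-1])
E
```

```text
knob [0.5167 0.1636 0.1239]
brass [0.5589 0.2885 0.1029]
bigyel [0.3342 0.2736 0.0497]
green [0.3642 0.3589 0.0265]
lens [ 0.5443 -0.2448  0.1063]
bottle [ 0.7288 -0.1599  0.1167]
jar [ 0.5103 -0.4156  0.087 ]
sp [ 0.4297 -0.259   0.0064]
wheel [0.5701 0.3196 0.4383]
brassS [0.5737 0.297  0.121 ]
steelS [0.5955 0.3713 0.1184]
knobS [0.675  0.3097 0.2502]
yellow top [154.  223.4] 167 med [0.5608 0.2886 0.0868] lo [0.5464 0.2747 0.069 ] hi [0.584  0.3128 0.1393]
yellow top [161.3 306.7] 310 med [0.3348 0.2775 0.0195] lo [ 0.3099  0.2581 -0.0057] hi [0.364  0.3132 0.0859]
red top [315.2 156.7] 74 med [ 0.7378 -0.1606  0.1182] lo [ 0.7238 -0.1825 -0.0033] hi [ 0.792  -0.1487  0.126 ]
red top [197.5 236. ] 65 med [0.5204 0.1664 0.1205] lo [0.513  0.1577 0.0833] hi [0.5311 0.1811 0.1272]
red top [267.3 401.5] 835 med [ 0.0747 -0.018   0.0124] lo [ 0.0232 -0.0997  0.0029] hi [0.1052 0.0875 0.0431]
blue top [169.4 155.8] 302 med [0.7753 0.264  0.0196] lo [ 0.7553  0.2423 -0.0078] hi [0.8223 0.2998 0.0865]
blue top [556.7 195.4] 260 med [ 0.6439 -0.8886  0.015 ] lo [ 0.5404 -0.8936 -0.0048] h
[... 1019 characters left out ...]
633] hi [ 0.6329 -1.0613  0.0729]
blue scene [107.1 121.5] 1451 med [ 0.646  -0.8939  0.0452] lo [ 0.4708 -1.1441 -0.0074] hi [ 0.7033 -0.876   0.0844]
blue scene [212.9 196.1] 156 med [ 0.6031 -0.2511  0.0553] lo [ 0.5574 -0.3574 -0.0055] hi [ 0.6151 -0.2276  0.0766]
blue scene [277.9 359.3] 845 med [0.7902 0.2767 0.0183] lo [ 0.7265  0.2014 -0.0044] hi [0.8109 0.2977 0.0823]
ringT 311 [ 0.5549 -0.2505  0.0976] [ 0.5241 -0.3049 -0.0085] [ 0.6192 -0.2173  0.1243]
top 1996 ((0.5840698480606079, 0.10378013551235199), (0.30822715163230896, 0.5652711391448975), 26.025115966796875)
scene 3158 ((0.5324001908302307, 0.14517073333263397), (0.36520540714263916, 0.6154020428657532), 7.535735607147217)
```

View pics/crop.png

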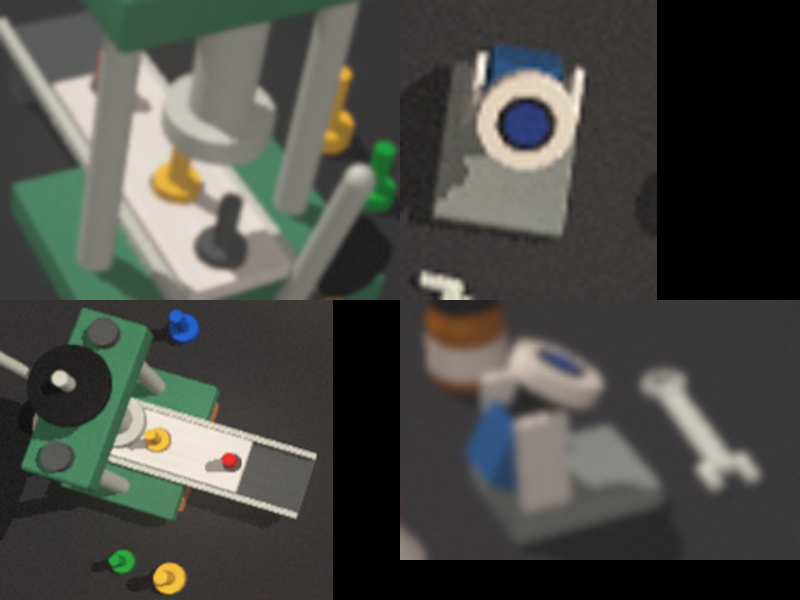

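The crop confirms it: the brass punch sits in the front nest (towards the knob) and the steel one sits under the ram, behind it. The big yellow, green and blue ones stand on the bench. Now the exact press axis and the lens axis.

```bash
python3 - <<'E'
from h import *
from scipy.optimize import minimize
T=np.load('pics/t0.npz');S=np.load('pics/s0.npz')
Ct=cloud('top',T['d']);Cs=cloud('scene',S['d'])
hs=cv2.cvtColor(T['im'],cv2.COLOR_RGB2HSV)
# rails+bed: bright low-sat pixels intersected with height 50..90mm near bed
h,w=T['d'].shape; v,u=np.mgrid[:h,:w]
m=(hs[...,2]>140)&(hs[...,1]<60)&(abs(Ct[...,2]-.076)<.012)&(u>125)&(u<255)&(v>190)&(v<275)
pts=np.array([ray('top',a,b,.077)[:2] for a,b in zip(u[m],v[m])])
print(len(pts),cv2.minAreaRect(pts.astype(np.float32)))
# steel from scene stem, brass stem top in scene -> direction
print('knob top', np.round(ray('top',197.5,236,.122),4))
# disc of brass in top: pixels low
ym=(cv2.inRange(hs,(17,130,90),(32,255,255))>0)&(u<175)&(v<240)
c=np.argwhere(ym); print('brass px',c.min(0),c.max(0))
for z in(.086,.132): print(z,[np.round(ray('top',a,b,z)[:2],4) for a,b in((c[:,1].min(),c[:,0].mean()),(c[:,1].max(),c[:,0].mean()),(c[:,1].mean(),c[:,0].min()),(c[:,1].mean(),c[:,0].max()))])
# lens: ring ellipse
for n,Q,C,box in(('top',T,Ct,(330,205,368,240)),('scene',S,Cs,(212,165,245,190))):
    H=cv2.cvtColor(Q['im'],cv2.COLOR_RGB2HSV);x0,y0,x1,y1=box
    w_=(H[...,2]>150)&(H[...,1]<70)&(u>=x0)&(u<x1)&(v>=y0)&(v<y1)
    near=np.linalg.norm(C-np.array([.548,-.248,.105]),axis=-1)<.036
    q=C[w_&near]; mu=q.mean(0)
    for _ in range(4):
        U,s,V=np.linalg.svd(q-q.mean(0)); nn=V[2]*np.sign(V[2][2]); r=(q-q.mean(0))@nn; q=q[abs(r)<2*max(r.std(),.001)]
    print(n,len(q),'ctr',q.mean(0).round(4),'normal',nn.round(3),'tilt',np.degrees(np.arccos(nn[2])).round(1),'az',np.degrees(np.arctan2(nn[1],nn[0])).round(1),r.std())
    b=(cv2.inRange(H,(105,100,20),(130,255,200))>0)&near
    k,l,st,ce=cv2.connectedComponentsWithStats(b.astype(np.uint8)); 
    for i in range(1,k):
        if st[i,4]>15: print(' glass px',ce[i].round(1),st[i,4],ray(n,*ce[i],.105).round(4))
# foot
g=(abs(Ct[...,2]-.018)<.007)&(hs[...,1]<60)&(hs[...,2]>70)&(u>320)&(u<372)&(v>200)&(v<252)
p=np.array([ray('top',a,b,.018)[:2] for a,b in zip(u[g],v[g])]).astype(np.float32); print('foot',len(p),cv2.minAreaRect(p))
E
```

```text
2747 ((0.5196765065193176, 0.20349447429180145), (0.330783873796463, 0.18507292866706848), 65.97193908691406)
knob top [0.5198 0.1653 0.122 ]
brass px [37 69] [230 166]
0.086 [array([0.9946, 0.5579]), array([0.9871, 0.2691]), array([1.1399, 0.4268]), array([0.5473, 0.4004])]
0.132 [array([0.9713, 0.5377]), array([0.9641, 0.2586]), array([1.1117, 0.4109]), array([0.5391, 0.3855])]
top 223 ctr [ 0.5507 -0.2484  0.1056] normal [-0.466  0.09   0.88 ] tilt 28.3 az 169.1 0.0022325361065158745
 glass px [349.1 223.6] 82 [ 0.5484 -0.2481  0.105 ]
scene 105 ctr [ 0.5627 -0.2356  0.1077] normal [-0.391  0.137  0.91 ] tilt 24.5 az 160.7 0.002574034148776687Traceback (most recent call last):
  File "<stdin>", line 32, in <module>
  File "h.py", line 14, in ray
    K,D,Rm,t=cal(n); p=cv2.undistortPoints(np.array([[[u,v]]],float),K,D).ravel()
             ~~~^^^
  File "h.py", line 7, in cal
    c=vision.calibration(n); K=np.array([[c['fx'],0,c['cx']],[0,c['fy'],c['cy']],[0,0,1.]])
ValueError: time passes only in moves, steps and waits
```

```bash
sed -i 's/^def cal(n):/from functools import lru_cache\n@lru_cache(None)\ndef cal(n):/' h.py; python3 - <<'E'
from h import *
T=np.load('pics/t0.npz');S=np.load('pics/s0.npz')
def lines(n,im,box,z,L):
    x0,y0,x1,y1=box
    g=cv2.cvtColor(im,cv2.COLOR_RGB2GRAY)[y0:y1,x0:x1]
    for s in cv2.createLineSegmentDetector().detect(g)[0].reshape(-1,4):
        a=ray(n,s[0]+x0,s[1]+y0,z)[:2];b=ray(n,s[2]+x0,s[3]+y0,z)[:2]
        if np.linalg.norm(a-b)>L: print((s+[x0,y0,x0,y0]).round(0),a.round(3),b.round(3),'az',np.degrees(np.arctan2(*(a-b)[::-1]))%180)
print('bed');lines('top',T['im'],(120,190,255,275),.076,.07)
print('bedS');lines('scene',S['im'],(290,225,430,350),.076,.06)
print('foot');lines('top',T['im'],(320,200,372,255),.018,.035)
Cs=cloud('scene',S['d']);H=cv2.cvtColor(S['im'],cv2.COLOR_RGB2HSV)
b=(cv2.inRange(H,(105,60,20),(135,255,255))>0)
k,l,st,ce=cv2.connectedComponentsWithStats(b[165:192,212:248].astype(np.uint8))
for i in range(1,k): print('glassS',ce[i]+[212,165],st[i,4],ray('scene',*(ce[i]+[212,165]),.105).round(4))
# brass disc in top/scene
for n,Q,(x0,y0,x1,y1) in(('top',T,(140,210,172,240)),('scene',S,(355,275,390,312))):
    m=cv2.inRange(cv2.cvtColor(Q['im'],cv2.COLOR_RGB2HSV),(15,110,70),(34,255,255))[y0:y1,x0:x1]
    c=np.argwhere(m>0)+[y0,x0]; print('brass',n,len(c),c.min(0),c.max(0))
E
```

```text
bed
[126. 236. 236. 271.] [0.531 0.373] [0.429 0.066] az 71.6297110757949
[238. 271. 250. 233.] [0.429 0.06 ] [0.533 0.027] az 162.02077111883716
[249. 231. 139. 198.] [0.538 0.029] [0.64 0.34] az 71.78856797546874
[201. 255. 212. 224.] [0.475 0.162] [0.561 0.133] az 161.83607363647212
[212. 224. 247. 235.] [0.561 0.133] [0.528 0.034] az 71.81732052482165
[237. 266. 196. 254.] [0.44  0.063] [0.476 0.177] az 72.26663693433073
[128. 232. 200. 254.] [0.543 0.367] [0.477 0.166] az 71.87751347422024
[120. 259. 162. 271.] [0.468 0.386] [0.431 0.269] az 72.22570257092573
[208. 224. 149. 206.] [0.56  0.143] [0.615 0.31 ] az 71.6949920457872
[194. 255. 169. 247.] [0.475 0.181] [0.498 0.251] az 71.737832220823
[120. 231. 135. 190.] [0.547 0.389] [0.662 0.352] az 161.8221849170665
bedS
[367. 261. 357. 243.] [0.483 0.206] [0.455 0.146] az 65.4942253283975
[319. 259. 302. 231.] [0.564 0.135] [0.53  0.034] az 71.14770179054156
[296. 233. 334. 293.] [0.544 0.03 ] [0.612 0.235] az 71.70927494914241
[353. 271. 347. 311.] [0.533 0.21 ] [0.627 0.29 ] az 40.38708255820205
[335. 292. 338. 263.] [0.608 0.
[... 701 characters left out ...]
34.] [0.461 0.074] [0.527 0.05 ] az 160.13107548190936
[365. 331. 351. 309.] [0.637 0.349] [0.618 0.292] az 71.68034175850369
[333. 294. 329. 328.] [0.617 0.238] [0.686 0.303] az 42.82495601015222
foot
[357. 248. 363. 212.] [ 0.492 -0.281] [ 0.599 -0.303] az 168.7407414880258
[335. 207. 335. 224.] [ 0.615 -0.223] [ 0.563 -0.221] az 177.20413260880704
[328. 245. 356. 249.] [ 0.502 -0.198] [ 0.488 -0.277] az 80.00036301673353
[330. 224. 328. 238.] [ 0.564 -0.205] [ 0.522 -0.196] az 168.6732237705156
glassS [230.05555556 175.33333333] 18 [ 0.5486 -0.2455  0.105 ]
glassS [214.38888889 188.47222222] 36 [ 0.618  -0.2139  0.105 ]
brass top 175 [217 147] [230 161]
brass scene 267 [285 361] [305 379]
```

Request:
jog_arm:
  deltas:
    - [0,0,0,-1.6,-3,0,1]
    - [0,0,0,-1.6,-3,0,1]
    - [0,0,0,-1.6,-3,0,1]
    - [0,0,0,-1.6,-3,0,1]
    - [0,0,0,-1.6,-3,0,1]
    - [0,0,0,-1.6,-3,0,1]
    - [0,0,0,-1.6,-3,0,1]
    - [0,0,0,-1.6,-3,0,1]

```text
t: 0.77
tool_pos: [0.237, 0.3274, 0.2526]
tool_rot: [-0.474, -3.105, 0.001]
contact_force: [0.7, -0.3, 0.3]
opening: 0.0856
```

Request:
jog_arm:
  deltas:
    - [0,0,0,-2.1,-2,0,1]
    - [0,0,0,-2.1,-2,0,1]
    - [0,0,0,-2.1,-2,0,1]
    - [0,0,0,-2.1,-2,0,1]
    - [0,0,0,-2.1,-2,0,1]
    - [0,0,0,-2.1,-2,0,1]
    - [0,0,0,-2.1,-2,0,1]
    - [0,0,0,-2.1,-2,0,1]
    - [0,0,0,-2.1,-2,0,1]
    - [0,0,0,-2.1,-2,0,1]
    - [0,0,0,0,0,0,1]
    - [0,0,0,0,0,0,1]

```text
t: 1.77
tool_pos: [0.3779, 0.0745, 0.2528]
tool_rot: [-0.48, -3.103, -0.0]
contact_force: [-0.1, -0.3, -0.2]
opening: 0.0855
```

Request:
jog_arm:
  deltas:
    - [0,0,0,-1.85,2.2,0,1]
    - [0,0,0,-1.85,2.2,0,1]
    - [0,0,0,-1.85,2.2,0,1]
    - [0,0,0,-1.85,2.2,0,1]
    - [0,0,0,-1.85,2.2,0,1]
    - [0,0,0,-1.85,2.2,0,1]
    - [0,0,0,0,0,2,1]
    - [0,0,0,0,0,2,1]
    - [0,0,0,0,0,0,1]
    - [0,0,0,0,0,0,1]

```text
t: 2.6
tool_pos: [0.5216, 0.1692, 0.2118]
tool_rot: [-0.472, -3.102, 0.001]
contact_force: [0.6, -0.9, -0.8]
opening: 0.0856
```

```bash
python3 - <<'E'
from h import *
im,d=snap('scene','s1'); im2,_=snap('top','t1')
a=cv2.resize(im[180:360,240:480],(533,400)); b=cv2.resize(im2[140:300,90:250],(267,267))
o=np.zeros((400,800,3),np.uint8);o[:,:533]=a;o[:267,533:]=b
cv2.imwrite('pics/v1.png',o[:,:,::-1]); print(ctrl.get_obs()['tool_pos'])
E
```

```text
[0.52317555 0.16888631 0.21444977]
```

View pics/v1.png

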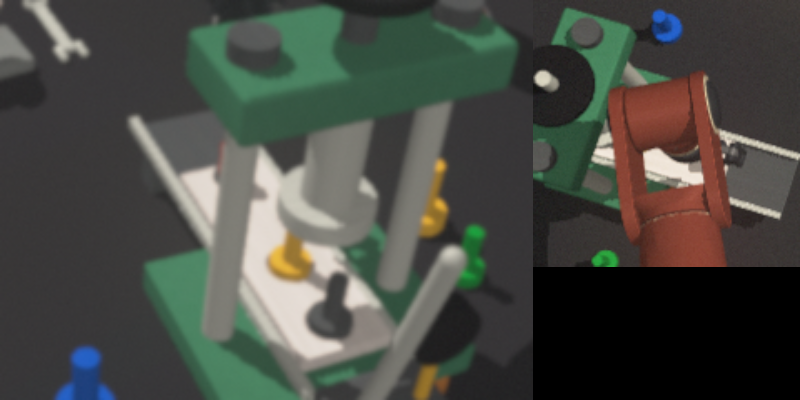

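The wrist fork comes close to the head's front in the top view (crop about x=612, y=95–150). I check the clearance with the depth cloud in the press frame.

```bash
python3 - <<'E'
from h import *
T=np.load('pics/t1.npz');C=cloud('top',T['d']);H=cv2.cvtColor(T['im'],cv2.COLOR_RGB2HSV)
o=np.array([.523,.166])+.17*np.array([.3123,.95]);ex=np.array([.3123,.95]);ey=np.array([-.95,.3123])
X=(C[...,:2]-o)@ex;Y=(C[...,:2]-o)@ey;Z=C[...,2]
near=(X>-.3)&(X<.1)&(abs(Y)<.3)&(T['d']>0)
red=((H[...,0]<10)|(H[...,0]>174))&(H[...,1]>90)&near&(Z>.1)
gr=(H[...,0]>60)&(H[...,0]<95)&(H[...,1]>80)&near&(Z>.15)
for nm,m in(('red',red),('green',gr)):
    print(nm,m.sum(),[np.percentile(a[m],[1,50,99]).round(3) for a in(X,Y,Z)])
for y in np.arange(-.15,.2,.05):
    s=red&(abs(Y-y)<.025)
    if s.sum()>20:
        i=X[s]>np.percentile(X[s],97); print(round(y,2),'maxX',np.percentile(X[s],98).round(3),'Z there',Z[s][i].mean().round(3), 'Zmin',np.percentile(Z[s],2).round(3))
E
```

```text
red 8252 [array([-0.299, -0.237, -0.118]), array([-0.037,  0.115,  0.289]), array([0.432, 0.528, 0.604])]
green 2716 [array([-0.048, -0.027,  0.049]), array([-0.116,  0.032,  0.119]), array([0.317, 0.351, 0.405])]
-0.05 maxX -0.157 Z there 0.49 Zmin 0.485
0.0 maxX -0.112 Z there 0.498 Zmin 0.439
0.05 maxX -0.125 Z there 0.514 Zmin 0.401
0.1 maxX -0.155 Z there 0.522 Zmin 0.463
0.15 maxX -0.181 Z there 0.527 Zmin 0.511
```

Request:
jog_arm:
  deltas:
    - [0,0,0,0,-0.3,2,1]
    - [0,0,0,0,0,2,1]
    - [0,0,0,0,0,2,1]
    - [0,0,0,0,0,2,1]
    - [0,0,0,0,0,2,1]
    - [0,0,0,0,0,0.2,1]
    - [0,0,0,0,0,0,1]

```text
t: 3.28
tool_pos: [0.522, 0.1653, 0.1115]
tool_rot: [-0.475, -3.105, 0.0]
contact_force: [-0.6, 0.0, 0.3]
opening: 0.0855
```

Request:
jog_arm:
  deltas:
    - [0,0,0,0,0,0,0]
    - [0,0,0,0,0,0,0]
    - [0,0,0,0,0,0,0]
    - [0,0,0,0,0,0,0]
    - [0,0,0,0,0,0,0]
    - [0,0,0,0,0,0,0]
    - [0,0,0,0,0,0,0]
    - [0,0,0,0,0,0,0]
    - [0,0,0,0,0,0,0]
    - [0,0,0,0,0,0,0]
  grip_force: 40

```text
t: 4.12
tool_pos: [0.5231, 0.1659, 0.1126]
tool_rot: [0.475, 3.104, 0.002]
contact_force: [-1.1, 1.6, 7.0]
opening: 0.0208
```

Request:
jog_arm:
  deltas:
    - [0,0,0,0,-0.5,0,0]
    - [0,0,0,0,-1,0,0]
    - [0,0,0,0.02,-1.5,0,0]
    - [0,0,0,0.02,-1.5,0,0]
    - [0,0,0,0.02,-1.5,0,0]
    - [0,0,0,0.02,-1.5,0,0]
    - [0,0,0,0.02,-1.5,0,0]
    - [0,0,0,0.02,-1.5,0,0]
    - [0,0,0,0.02,-1.5,0,0]
    - [0,0,0,0.02,-1.5,0,0]
    - [0,0,0,0.02,-1,0,0]
    - [0,0,0,0,0,0,0]

```text
t: 5.12
tool_pos: [0.4771, 0.026, 0.1126]
tool_rot: [-0.477, -3.105, 0.002]
contact_force: [-4.7, -1.4, 8.4]
opening: 0.0209
```

Request:
jog_arm:
  deltas:
    - [0,0,0,0.02,-1,0,0]
    - [0,0,0,0.02,-1,0,0]
    - [0,0,0,0,-0.8,0,0]
    - [0,0,0,0,-0.5,0,0]
    - [0,0,0,0,-0.4,0,0]
    - [0,0,0,0,0,0,0]
    - [0,0,0,0,0,0,0]
    - [0,0,0,0,0,0,0]

```text
t: 5.78
tool_pos: [0.4658, -0.0081, 0.1126]
tool_rot: [-0.475, -3.105, 0.001]
contact_force: [-4.1, 1.3, 9.7]
opening: 0.021
```

Request:
jog_arm:
  deltas:
    - [0,0,0,0.03,-0.4,0,0]
    - [0,0,0,0.03,-0.3,0,0]
    - [0,0,0,0,-0.2,0,0]
    - [0,0,0,0,0,0,0]
    - [0,0,0,0,0,0,0]
    - [0,0,0,0,0,0,0]
    - [0,0,0,0,0,0,0]

```text
t: 6.37
tool_pos: [0.4644, -0.0122, 0.1126]
tool_rot: [0.475, 3.101, 0.016]
contact_force: [4.9, 17.6, 3.2]
opening: 0.0212
```

Request:
jog_arm:
  deltas:
    - [0,0,0,0,0.2,0,0.8]
    - [0,0,0,0,0,0,0.8]
    - [0,0,0,0,0,0,0.8]
    - [0,0,0,0,0,0,0.8]
    - [0,0,0,0,0,0,0.8]
    - [0,0,0,0,0,-2,0.8]
    - [0,0,0,0,0,-4,0.8]
    - [0,0,0,0,0,-4,0.8]
    - [0,0,0,0,0,-2,0.8]
    - [0,0,0,4,0,0,0.5]
    - [0,0,0,4,0,0,0.5]
    - [0,0,0,4,0,0,0.5]

```text
t: 7.37
tool_pos: [0.3476, 0.0216, 0.2314]
tool_rot: [-0.477, -3.104, 0.0]
contact_force: [-0.4, 0.2, -0.1]
opening: 0.0428
```

```bash
python3 - <<'E'
from h import *
im,d=snap('scene','s2'); im2,d2=snap('top','t2')
print(ctrl.get_obs()['tool_pos'],ctrl.get_obs()['tool_rot'])
a=cv2.resize(im[150:345,240:500],(533,400)); b=cv2.resize(im2[140:300,90:250],(267,267))
o=np.zeros((400,800,3),np.uint8);o[:,:533]=a;o[:267,533:]=b
cv2.imwrite('pics/v2.png',o[:,:,::-1])
for n,I,D in(('scene',im,d),('top',im2,d2)):
    m=cv2.inRange(cv2.cvtColor(I,cv2.COLOR_RGB2HSV),(15,110,70),(34,255,255)); C=cloud(n,D)
    k,l,s,c=cv2.connectedComponentsWithStats(m)
    for i in range(1,k):
        p=C[(l==i)&(D>0)]
        if s[i,4]>20 and len(p) and abs(np.median(p[:,0])-.5)<.09 and -.1<np.median(p[:,1])<.3:
            print(n,c[i],s[i],np.median(p,0).round(4),p[p[:,2]>.105].mean(0).round(4),(p[:,2]>.105).sum())
for n in('scene','top'): print(n,proj(n,[[.5056,.113,.132],[.5056,.113,.086],[.464,-.013,.122]]).round(1))
E
```

```text
[0.3451023  0.02262669 0.23108976] [ 4.73407972e-01  3.10231648e+00 -1.55576148e-05]
scene [332.2        240.07391304] [324 225  17  25 230] [0.5135 0.1206 0.086 ] [0.5403 0.1463 0.1481] 57
top [218.58433735 243.31325301] [212 236  14  15 166] [0.5013 0.11   0.087 ] [0.5049 0.1119 0.1288] 45
scene [[333.6 224.7]
 [332.  240.8]
 [310.8 197.8]]
top [[216.4 240.3]
 [218.4 242.8]
 [263.9 255.2]]
```

View pics/v2.png

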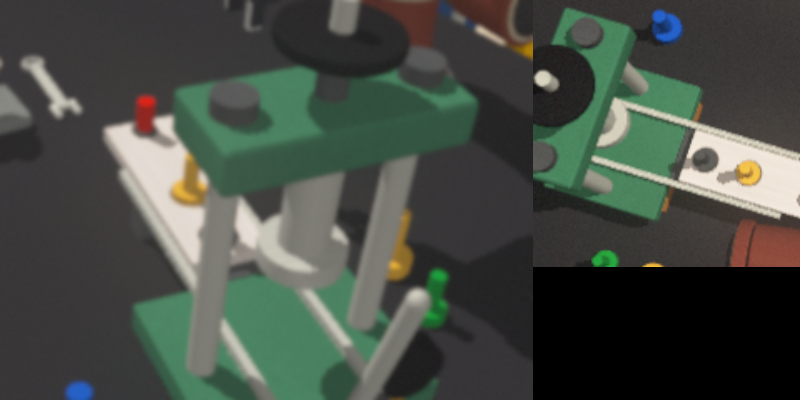

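The crop shows the bed fully out with both punches seated: brass at crop (190,185), in front of the steel one. The projected model matches the pixels, so brass is at about (0.5056, 0.113).

Request:
jog_arm:
  deltas:
    - [0,0,0,-2.1,2.24,0,0.5]
    - [0,0,0,-2.1,2.24,0,0.5]
    - [0,0,0,-2.1,2.24,0,0.5]
    - [0,0,0,-2.1,2.24,0,0.5]
    - [0,0,0,-2.1,2.24,0,0.5]
    - [0,0,0,-2.1,2.24,0,0.5]
    - [0,0,0,0,0,1,0.5]
    - [0,0,0,0,0,1,0.5]
    - [0,0,0,0,0,0,0.5]
    - [0,0,0,0,0,0,0.5]
    - [0,0,0,0,0,0,0.5]

```text
t: 8.38
tool_pos: [0.5084, 0.1116, 0.2112]
tool_rot: [-0.477, -3.105, 0.0]
contact_force: [0.7, -0.0, 0.8]
opening: 0.0429
```

Request:
jog_arm:
  deltas:
    - [0,0,0,0.3,0,2,0.5]
    - [0,0,0,0,0,2,0.5]
    - [0,0,0,0,0,2,0.5]
    - [0,0,0,0,0,1.5,0.5]
    - [0,0,0,0,0,1,0.5]
    - [0,0,0,0,0,1,0.5]
    - [0,0,0,0,0,0,0.5]
    - [0,0,0,0,0,0,0.5]

```text
t: 9.05
tool_pos: [0.5063, 0.113, 0.1166]
tool_rot: [0.476, 3.105, 0.0]
contact_force: [-0.6, 1.0, 0.7]
opening: 0.0425
```

Request:
jog_arm:
  deltas:
    - [0,0,0,0,0,0,0]
    - [0,0,0,0,0,0,0]
    - [0,0,0,0,0,0,0]
    - [0,0,0,0,0,0,0]
    - [0,0,0,0,0,0,0]
    - [0,0,0,0,0,0,0]
    - [0,0,0,0,0,0,0]
    - [0,0,0,0,0,0,0]
  grip_force: 70

```text
t: 9.72
tool_pos: [0.5072, 0.1131, 0.1178]
tool_rot: [0.475, 3.103, 0.0]
contact_force: [-0.7, -1.3, 5.7]
opening: 0.0163
```

Request:
jog_arm:
  deltas:
    - [0,0,0,0,0,-0.5,0]
    - [0,0,0,0,0,-1,0]
    - [0,0,0,0,0,-1.5,0]
    - [0,0,0,0,0,-2,0]
    - [0,0,0,0,0,-2,0]
    - [0,0,0,0,0,-2,0]
    - [0,0,0,0,0,-2,0]
    - [0,0,0,0,0,-2,0]
    - [0,0,0,0,0,-2,0]
    - [0,0,0,0,0,-1,0]
    - [0,0,0,0,0,0,0]
    - [0,0,0,0,0,0,0]

```text
t: 10.72
tool_pos: [0.5061, 0.1132, 0.2762]
tool_rot: [0.475, 3.105, 0.0]
contact_force: [-0.4, -0.4, -2.3]
opening: 0.0164
```

Request:
jog_arm:
  deltas:
    - [0,0,0,-0.2,-1.4,0,0]
    - [0,0,0,-0.5,-2.9,0,0]
    - [0,0,0,-0.5,-2.9,0,0]
    - [0,0,0,-0.5,-3,0,0]
    - [0,0,0,-0.5,-3,0,0]
    - [0,0,0,-0.5,-3,0,0]
    - [0,0,0,-0.5,-3,0,0]
    - [0,0,0,-0.5,-3,0,0]
    - [0,0,0,-0.5,-3,0,0]
    - [0,0,0,-0.5,-3,0,0]
    - [0,0,0,-0.5,-3,0,0]
    - [0,0,0,-0.5,-2.9,0,0]

```text
t: 11.72
tool_pos: [0.4573, -0.2303, 0.2738]
tool_rot: [-0.475, -3.102, -0.003]
contact_force: [1.3, -0.3, -2.0]
opening: 0.016
```

Request:
jog_arm:
  deltas:
    - [-0.005,-0.043,0,0,0,0,0]
    - [-0.01,-0.087,0,0,0,0,0]
    - [-0.01,-0.087,0,0,0,0,0]
    - [-0.01,-0.087,0,0,0,0,0]
    - [-0.01,-0.087,0,0,0,0,0]
    - [-0.01,-0.087,0,0,0,0,0]
    - [-0.005,-0.043,0,0,0,0,0]
    - [0,0,0,0,0,0,0]
    - [0,0,0,0,0,0,0]
    - [0,0,0,0,0,0,0]

```text
t: 12.55
tool_pos: [0.4584, -0.2292, 0.2753]
tool_rot: [0.397, 2.59, -0.025]
contact_force: [0.1, -0.3, -2.2]
opening: 0.0163
```

```bash
cat > chk.py <<'E'
from h import *
import sys
o=ctrl.get_obs();M=R.from_rotvec(o['tool_rot']).as_matrix();p=o['tool_pos']
lz=np.array([-.491,.094,.866]);lz/=np.linalg.norm(lz)
g=np.array([.5485,-.247,.105])
u=p+M[:,2]*.0458
print('tcp',p.round(4),'z',M[:,2].round(3),'err deg',np.degrees(np.arccos(-M[:,2]@lz)).round(2),'q',o['q'].round(2))
d=u-g;print('dist',(d@lz).round(4),'off',(d-d@lz*lz).round(4))
print('need in tool cm',(M.T@(g+.08*lz+.0458*lz-p)*100).round(2),'turn',(M.T@np.cross(-lz*-1*-1,M[:,2])*-1).round(3))
E
python3 chk.py
```

```text
tcp [ 0.4584 -0.2292  0.2753] z [ 0.49  -0.093 -0.867] err deg 0.09 q [-0.74 -0.56  2.14  0.3   1.12 -2.08]
dist 0.1476 off [ 0.0049 -0.0003  0.0028]
need in tool cm [ 0.55 -0.13  6.76] turn [ 0.001 -0.002 -0.   ]
```

Request:
jog_arm:
  deltas:
    - [0,0,0,0.2,0,0.5,0]
    - [0,0,0,0.2,-0.1,1,0]
    - [0,0,0,0.15,0,1,0]
    - [0,0,0,0,0,1,0]
    - [0,0,0,0,0,1,0]
    - [0,0,0,0,0,1,0]
    - [0,0,0,0,0,0.8,0]
    - [0,0,0,0,0,0.4,0]
    - [0,0,0,0,0,0,0]
    - [0,0,0,0,0,0,0]
    - [0,0,0,0,0,0,0]

```text
t: 13.47
tool_pos: [0.487, -0.2353, 0.2162]
tool_rot: [0.396, 2.586, -0.027]
contact_force: [-0.1, -0.2, -1.9]
opening: 0.0162
```

```bash
python3 - <<'E'
import chk
from h import *
g,lz=chk.g,chk.lz
im,d=snap('scene','s3'); im2,d2=snap('top','t3')
C=cloud('scene',d);m=cv2.inRange(cv2.cvtColor(im,cv2.COLOR_RGB2HSV),(15,110,70),(34,255,255))
near=np.linalg.norm(C-(g+.1*lz),axis=-1)<.05
q=C[(m>0)&near];print(len(q),'brass cloud along/off',((q-g)@lz).min().round(3),((q-g)@lz).max().round(3),np.median(q-g-np.outer((q-g)@lz,lz),0).round(4))
# predicted disc underside rim and axis drawn
a=np.cross(lz,[0,0,1]);a/=np.linalg.norm(a);b=np.cross(lz,a);th=np.linspace(0,6.28,40)
S=8;x0,y0=190,120
big=cv2.resize(im[y0:y0+75,x0:x0+90],None,fx=S,fy=S,interpolation=2).copy()
for h,r,c in((.08,.02,(0,255,0)),(.094,.02,(0,255,255)),(0,.032,(255,0,0))):
    P=proj('scene',[g+h*lz+r*(np.cos(t)*a+np.sin(t)*b) for t in th]); cv2.polylines(big,[((P+.5-[x0,y0])*S).astype(int).reshape(-1,1,2)],1,c,1)
P=proj('scene',[g,g+.13*lz]);cv2.line(big,*[tuple(map(int,(k+.5-[x0,y0])*S)) for k in P],(255,0,255),1)
cv2.imwrite('pics/v3.png',big[:,:,::-1])
E
```

```text
tcp [ 0.487  -0.2353  0.2162] z [ 0.493 -0.095 -0.865] err deg 0.11 q [-0.71 -0.43  2.15  0.3   0.98 -2.09]
dist 0.0818 off [ 0.0012 -0.0003  0.0007]
need in tool cm [ 0.14 -0.01  0.18] turn [-0.     0.002  0.   ]
137 brass cloud along/off 0.082 0.143 [0.0063 0.0096 0.0033]
```

View pics/v3.png

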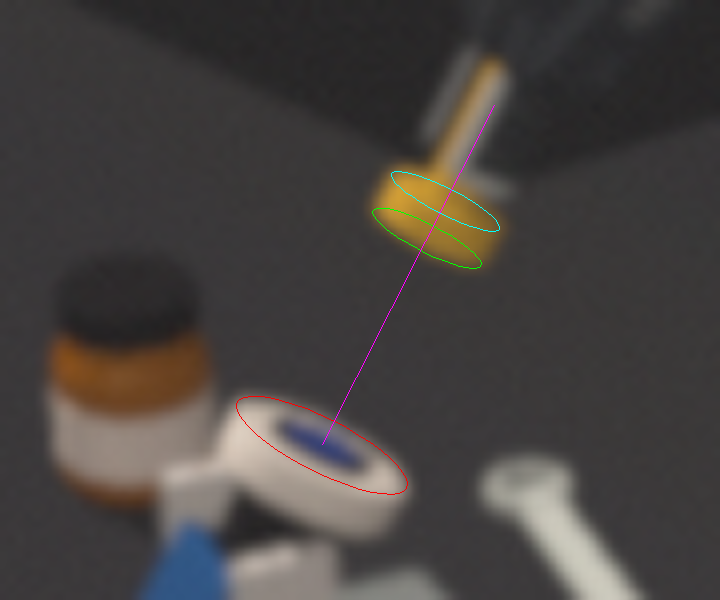

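The overlay shows the disc underside on the green 80 mm ring, within a few mm. The stem runs along the magenta lens axis and the glass is at crop (322,445). Next I let it settle and check the bed, the steel punch and the bystanders.

Request:
jog_arm:
  deltas:
    - [0,0,0,0.1,0,0.1,0]
    - [0,0,0,0,0,0,0]
    - [0,0,0,0,0,0,0]
    - [0,0,0,0,0,0,0]
    - [0,0,0,0,0,0,0]
    - [0,0,0,0,0,0,0]

```text
t: 14.07
tool_pos: [0.4864, -0.2349, 0.2142]
tool_rot: [0.396, 2.587, -0.026]
contact_force: [0.3, 0.6, -1.4]
opening: 0.0162
```

```bash
python3 - <<'E'
import chk
from h import *
im,d=snap('scene','s4'); im2,d2=snap('top','t4')
print(np.abs(ctrl.get_obs()['dq']).max(),ctrl.get_obs()['opening'],ctrl.get_obs()['contact_force'])
o=np.zeros((600,800,3),np.uint8);o[:300,:400]=cv2.resize(im[140:350,160:440],(400,300));o[:300,400:]=cv2.resize(im[160:265,265:405],(400,300))
o[300:,:400]=cv2.resize(im2[140:290,80:280],(400,300));o[300:,400:]=cv2.resize(im2[140:290,260:460],(400,300))
cv2.imwrite('pics/v4.png',o[:,:,::-1])
E
```

```text
tcp [ 0.4864 -0.2349  0.2142] z [ 0.492 -0.094 -0.866] err deg 0.05 q [-0.71 -0.43  2.16  0.31  0.97 -2.09]
dist 0.0804 off [-0.0001  0.0002 -0.0001]
need in tool cm [-0.02 -0.02  0.04] turn [ 0.     0.001 -0.   ]
0.0008553520684492773 0.016357673337655313 [-0.40594854  0.50207859 -1.68815134]
```

View pics/v4.png

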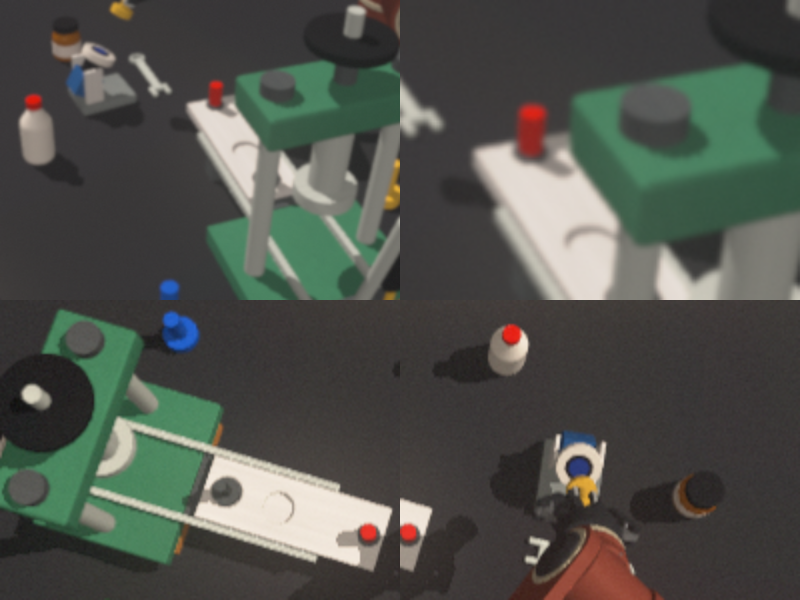

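The bed is out, the steel punch is upright in the rear nest at lower-left (226,490), and the front nest is empty. The bottle, jar and spanner look undisturbed, and the brass punch is over the lens. I'm handing in.

```bash
python3 -c "
from station import ctrl
print(ctrl.finish_job())"
```

```text
the job is handed in; nothing more can be done
None
```

I pulled the bed out to its stop, lifted the brass punch by its stem, and left it held still in front of the lens. The job was handed in just after 14 s on the robot's clock; it reports no verdict.

- **Bed:** it moved about 187 mm by the gripper's position, and the force then rose to about 18 N, which I took as the stop.
- **Punch position:** worked out from the gripper's position and my measured lens position, the underside is 80.4 mm from the glass. It is less than 1 mm off the lens axis and within 0.1° of square. This assumes the punch has not slipped in the fingers.
- **Camera check:** the overlaid picture agreed with that to within a few millimetres.
- **Disagreement:** the raw depth points on the brass sat up to about 10 mm to one side of the axis. They cover only the visible side of the punch and are noisy, so I trusted the overlay.
- **Everything else:** in the last pictures the steel punch stands upright in its nest. The bottle, jar and spanner look unmoved, though I did not measure them again. Nothing is touching the camera, and the arm is still and holding the punch's weight.

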